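# Pack the retaining frit down the glass column

## Task

Finish packing the glass column: set the loose white retaining frit, boss up and square, into the column's flared mouth and let go of it, then take the packing rod and push the frit down the bore until it meets the white sorbent bed that has hung up part-way and drives it fully home onto the end fitting. The frit and the bed both drag, so the first resistance is not the bottom: finish with a steady firm push of about 15 N, and never load the frit with more than 25 N. Then draw the rod out and stand it back in its grey block; do not knock the glass or disturb the glassware and dish around it.

Things in the scene. Friction and masses are not known exactly. Their poses are not given: they have to be found in the camera images.
- column: Fixed upright glass column in a stand (100 x 90 mm base plate, black clamp ring, two short steel posts, all below 54 mm). Origin: centre of the stand's underside, on the column's axis, z up. Glass 27 mm outside, bore 22 mm; the top 12 mm flare from the 22 mm bore (113 mm above the bench) to 30 mm inside, 34 mm outside at the rim (125 mm).
- column_mouth (a point): Centre of the column's rim, on its axis, 125 mm above the bench.
- bed_top (a point): Centre of the upper face of the white sorbent bed in the bore (rigid plug, 21 mm wide, 22 mm tall); starts 65 to 97 mm above the bench. It has 13 to 25 mm left to slide until home on the black end fitting, whose height differs each time and is not measured. It drags with 4 to 5 N and stays where it is left; the stop is firm, rubber-faced (gives about 1 mm under 10 N).
- frit: Loose white plug 24 mm tall, standing boss up on the bench, about 40 g. Origin: centre of its underside, z up. Lower 8 mm: disc, 20 mm wide, with a black O-ring (24 mm) at mid-height; upper 16 mm: boss, 14 mm wide, to grip by. In the mouth it hangs by its O-ring, underside about 13 mm below the rim; the springy O-ring then drags in the bore with 2.5 to 5 N.
- rod: Loose round packing rod, 125 mm long, about 110 g, standing upright in rod_block. Origin: centre of the flat underside of its foot, z up towards the handle. White foot 18 mm wide (lowest 9 mm), steel shaft 13 mm, black handle 22 mm wide from 80 to 125 mm.
- rod_foot (a point): Centre of the flat underside of the rod's foot (the rod's origin).
- rod_grip (a point): Centre of the rod's handle, on its axis, 102.5 mm above the foot's underside.
- rod_block: Fixed grey block, 56 x 56 x 40 mm, with a round vertical hole of 23 mm with a 4 mm chamfer, 34 mm deep (hole floor 6 mm above the bench). Origin at the centre of its underside. It may stand on either side of the column, the frit then lies on the other.
- rod_block_hole0 (a point): Centre of the hole's mouth, in the block's top face, 40 mm above the bench.
- beaker_100: Bystander: empty glass beaker, 59 mm wide, 70 mm tall, origin at the centre of its underside. To be left alone.
- bottle_small: Bystander: small capped sample bottle, 34 mm wide, 69 mm tall, origin at the centre of its underside. To be left alone.
- petri_dish: Bystander: flat glass dish, 60 mm wide, 13 mm tall, origin at the centre of its underside. To be left alone.
There are look-alikes about, which are no part of the job. Leave any blue look-alike of the rod alone. Leave any orange look-alike of the rod_block alone.

How it is judged:
On the way, in this order (a step that is already met when the one before it is completed fails the run):
1. the frit sits upright in the column's mouth, let go, with the rod not yet used (horizontal distance between frit and column_mouth below 0.003 m and z of frit in the frame of column_mouth below -0.005 m and angle between frit's own z axis and vertical below 0.2 rad and contact force between the fingers and frit below 0.1 N and distance of bed_top from where it was at the start of the episode below 0.005 m), for 0.2 s.
2. frit and bed at rest at the bottom, no gap between them, under a firm push of the rod (at least 11 N; sliding takes less than 10 N, so this is the stop) (contact force between rod and frit above 11 N and linear speed of frit below 0.003 m/s and z of frit in the frame of bed_top below 0.0015 m and distance of bed_top from where it was at the start of the episode above 0.012 m), for 0.3 s.
At the end, for the whole second after the job is handed in: The bed is pushed home (top over 12 mm below its start), the frit lies on it upright (0.15 rad), centred (3 mm), gap under 1.5 mm; the rod stands in the block's hole (foot at least 30 mm below the block's top, tilt under 0.25 rad); all released and at rest (distance of bed_top from where it was at the start of the episode above 0.012 m and z of frit in the frame of bed_top below 0.0015 m and horizontal distance between frit and column_mouth below 0.003 m and angle between frit's own z axis and vertical below 0.15 rad and horizontal distance between rod_foot and rod_block_hole0 below 0.006 m and z of rod_foot in the frame of rod_block_hole0 below -0.03 m and angle between rod's own z axis and vertical below 0.25 rad and linear speed of each of rod, frit below 0.02 m/s); the robot touches nothing.
It fails at once if the frit is loaded by the rod with more than 25 N (contact force between rod and frit above 25 N).
It fails at once if the glass column or its stand is knocked with more than 20 N by the gripper or the rod (contact force between any of the arm, the fingers, rod and column above 20 N).
It fails at once if the beaker, the small bottle or the dish is moved by more than 30 mm or tipped over (distance of any of beaker_100, bottle_small, petri_dish from where it was at the start of the episode above 0.03 m or angle between any of beaker_100, bottle_small's own z axis and vertical above 0.6 rad).
It also fails if it takes over 66 s, if anything falls off the work surface, if the arm or the gripper's body presses on something with over 40 N, if the wrist force passes 120 N, or if a joint passes its speed limit or range.

## Robot

A 7-joint arm with a two-finger parallel gripper is mounted at the origin on a cart in front of the work surface, level with it; the furniture and walls round the work are solid. World frame = base frame: x ahead of the robot, y to its left, z up, the work surface at z = 0. Lengths are in m, angles in rad, forces in N, time in s.
With the tool pointing down it reaches from about 0.425 to 0.925 m from the base axis. Payload 6.8 kg.
Tool frame: the origin (TCP) lies between the finger pads; the fingertips stand r.tcp_to_tips ahead of it and the grasp point (between the pads) lies 3 mm ahead of it (r.tcp_to_tips is the distance from the TCP to the fingertips, in m); z points along the fingers, y is the line along which they close (so a half turn about z gives the same grasp; the last joint's range is limited). The gripper opens to 85 mm and grips with 20 to 120 N. Pads are 22 mm wide; open, the fingers measure 114 mm over their backs; the gripper's body (76 mm by 85 mm) begins 54 mm behind the grasp point. The pads swing forward as they close: fully open they stand 13 mm farther back than shut.
Start: joints at [-1.443, 0.477, 0.022, 1.555, -0.011, 1.109, -0.083], TCP at [0.158, 0.656, 0.253] pointing down, gripper open.
Joint ranges: [-2.96, 2.96], [-0.34, 2.1], [-1.41, 1.46], [0.24, 2.44], [-1.37, 4.51], [0.17, 1.92], [-2.96, 2.96]. Speed limits (rad/s): [2.39, 2.39, 3.14, 3.14, 3.14, 3.14, 3.14].

## Interface

Orientations are given as a rotation vector (axis times angle).
In Python, from bench import r gives the robot as it stands. The module is installed in compiled form; this text tells all that it offers.
- The arm moves only by the tool step_arm, never from a script. Its argument "moves" is a list of rows, each an object of numbers: "rx", "ry", "rz": the turn, a rotation vector about the tool's x, y, z in degrees; "dx", "dy", "dz": the shift along the tool's x, y, z in mm; "gripper": the opening, from -1 (shut) to 1 (fully open). In form: [{"rx": .., "ry": .., "rz": .., "dx": .., "dy": .., "dz": .., "gripper": ..}, ...]. A call has 1 to 20 rows; each row shifts and turns the commanded pose from where the row before left it, along the tool's axes as they then stand; what a row does not reach is not made up. A row lasts 1/8 s, in which the tool goes at most 62.5 mm and 10.7 degrees, less where a joint would pass 70% of its speed; a pose out of reach is approached as far as the arm can. A call is refused whole if a number of a shift passes 62.5 or a number of a turn 10.7, either way. A call with a gripper value outside its range is refused whole. The fingers move at their own pace and stop on an object; "grip_force" is the grip in N (left out, the last holds). Time passes only in rows, so rows that do not move let the fingers close. It gives the time, the measured TCP pose, the force, the opening and the grip force at its end, in the units of the state.
- r.get_obs(): the state, without advancing time (a new reading comes with each control period).
- r.grab_frame(name): name is "scene" or "top"; returns the picture (480x640x3 uint8, blue, green, red); there is no depth.
- r.camera_info(name): a dict with "mtx" (3x3 intrinsics, pixels), "D" ([k1, k2, p1, p2, k3] as OpenCV has them; the pictures are not rectified), "rvec" (rotation vector, rad) and "tvec" (3), from world to camera coordinates, as OpenCV has them. Camera axes: x right, y down, z forward; pixel columns grow to the right and rows downward; lengths in m; the calibration is good to about 2 mm. A picture is of the moment at which its call begins. camera_info takes no time and is no camera call.
- r.hand_in(): hands the job in; it is judged then, once.
The state is a dict: "clock": time; "joints": joint angles; "qvel": joint speeds; "tau": joint torques, N m; "tcp_pos": TCP position; "orientation": TCP orientation; "contact_force": force on the tool from outside, world axes, zero at the start; "moment": the same for the moment, N m; "grip_width": finger opening in m; "gripper_force": force on a finger pad.
Only numpy, scipy, OpenCV 4.12 (cv2) and the standard library are available. Lean on these libraries where they do the work, as an engineer would, in place of code of your own. Each camera call takes 0.05 s, during which the arm holds its last target. There are 200 camera calls.

## Working session

There is one attempt and no reset: what is moved stays moved. The work goes in short steps, Python scripts to look and compute and a tool call to move; the robot and the scene stay as the last step left them, time stands still between calls to the robot, and variables do not carry over. Pictures are saved under pics/ and viewed, at most 10 in all, crops included, and the job is handed in when it is done.

Besides the shell and the picture viewer there is one more tool, called after "Emit:" by a JSON object that holds its "fn" and its "kwargs", one argument or row to a line. step_arm: Moves the arm, as the interface text tells. Its arguments: {"type":"object","properties":{"moves":{"type":"array","items":{"type":"object","properties":{"rx":{"type":"number"},"ry":{"type":"number"},"rz":{"type":"number"},"dx":{"type":"number"},"dy":{"type":"number"},"dz":{"type":"number"},"gripper":{"type":"number"}}}},"grip_force":{"type":"number"}},"required":["moves"]}

```bash
mkdir -p pics; cat > h.py <<'E'
from bench import r
import numpy as np, cv2
def cam(n):
    c=r.camera_info(n); R=cv2.Rodrigues(np.array(c["rvec"],float))[0]; t=np.array(c["tvec"],float).ravel()
    return np.array(c["mtx"],float),np.array(c["D"],float),R,t
def ray(n,u,v):
    K,D,R,t=cam(n); p=cv2.undistortPoints(np.array([[[u,v]]],float),K,D)[0,0]
    return -R.T@t, R.T@np.array([p[0],p[1],1])
def plane(n,u,v,z):
    o,d=ray(n,u,v); return o+d*(z-o[2])/d[2]
def proj(n,P):
    K,D,R,t=cam(n); return cv2.projectPoints(np.array(P,float).reshape(-1,1,3),cv2.Rodrigues(R)[0],t,K,D)[0].reshape(-1,2)
def tri(n1,p1,n2,p2):
    o1,d1=ray(n1,*p1);o2,d2=ray(n2,*p2)
    s=np.linalg.lstsq(np.c_[d1,-d2],o2-o1,rcond=None)[0]; a=o1+d1*s[0];b=o2+d2*s[1]
    return (a+b)/2,np.linalg.norm(a-b)
E
python3 - <<'E'
from h import *
for n in("scene","top"):
    cv2.imwrite(f"pics/{n}0.png",r.grab_frame(n)); K,D,R,t=cam(n); print(n,-R.T@t,R[2],K[0,0])
o=r.get_obs(); print(o,r.tcp_to_tips)
E
```

```text
scene [ 0.24868254 -0.44023866  0.76918579] [ 0.36253146  0.51883816 -0.77419501] 458.762133616266
top [3.95284799e-01 9.48800175e-05 1.22534153e+00] [ 0.1314049   0.01114776 -0.9912661 ] 543.9601494172205
{'clock': 0.1, 'joints': array([-1.443098  ,  0.47769773,  0.02234826,  1.55632058, -0.01150314,
        1.10934123, -0.08310276]), 'qvel': array([ 0.00059734, -0.00146807,  0.00124138, -0.00153001,  0.00101388,
       -0.00071967, -0.00064749]), 'tau': array([ 3.87819091e-03, -5.97758818e+01,  1.61332302e+00, -2.81952935e+01,
        1.27765507e-02,  5.11775783e-03, -6.45438305e-06]), 'tcp_pos': array([0.15758776, 0.65583835, 0.25244976]), 'orientation': array([-3.69507236e-01, -3.11971019e+00,  2.57127296e-03]), 'contact_force': array([0.13722378, 0.09440359, 0.27597528]), 'moment': array([-0.03641293,  0.01012198,  0.02267422]), 'gripper_force': 0.0, 'grip_width': 0.08537736627111156} 0.022
```

View pics/scene0.png

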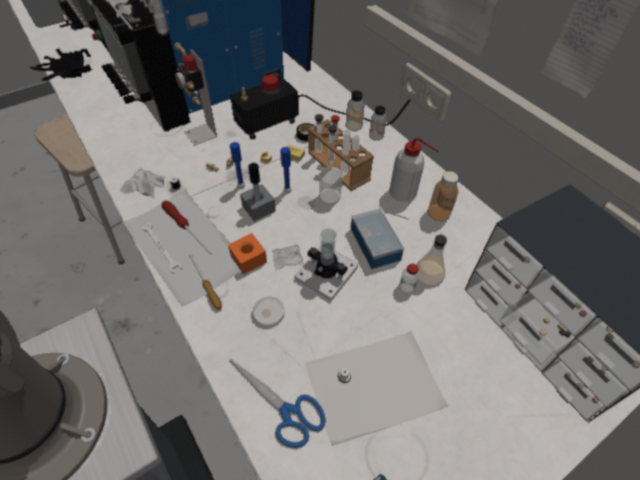

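View pics/top0.png

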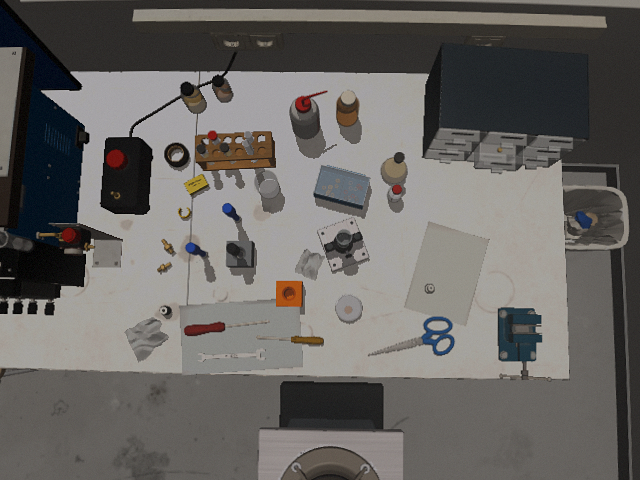

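Scene view: the column is at (328,262), a white plug on the paper at (345,376), and the grey block with the black-handled rod at (258,190). Blue rods stand at (238,165) and (286,168), the orange block is at (247,253), and another small white/black item is at (175,185). The top view shows the same things: column (343,243), plug (430,288), rod (238,250), small item (166,312). I'll confirm these in an enlarged mosaic.

```bash
python3 - <<'E'
from h import *
s=cv2.imread("pics/scene0.png");t=cv2.imread("pics/top0.png")
def c(im,u,v,w=32): return cv2.resize(im[v-w:v+w,u-w:u+w],(260,260),interpolation=cv2.INTER_CUBIC)
m=np.vstack([np.hstack([c(s,258,190,36),c(s,328,262,40),c(s,345,376,20)]),np.hstack([c(t,238,250,36),c(t,343,243,36),c(t,430,288,20)])])
cv2.imwrite("pics/m.png",m)
print(proj("top",[0.158,0.656,0.253]),proj("scene",[0.158,0.656,0.253]))
for n,u,v,z in [("top",430,288,.024),("scene",345,374,.024),("top",238,250,.1),("top",343,243,.11)]: print(n,plane(n,u,v,z))
E
```

```text
[[-34.40388559 442.85214258]] [[-18.41213674  64.01970788]]
top [ 0.4649463  -0.21427336  0.024     ]
scene [ 0.46183612 -0.21921254  0.024     ]
top [0.5338191  0.19969423 0.1       ]
top [ 0.55042314 -0.01946953  0.11      ]
```

View pics/m.png

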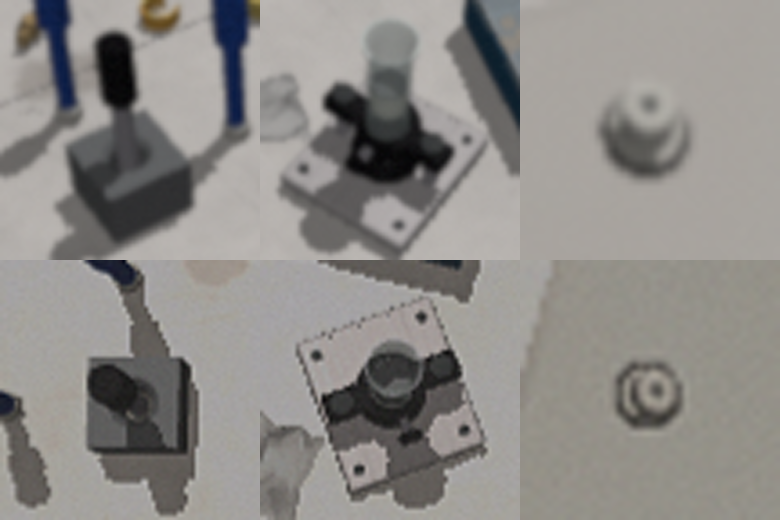

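```bash
python3 - <<'E'
from h import *
print("frit",tri("scene",(344.8,371.8),"top",(430.8,288.3)),plane("top",430.8,288.3,.024),plane("scene",344.8,371.8,.024))
print("rim",tri("scene",(328.3,232.8),"top",(344.1,237.5)),plane("top",344.1,237.5,.125),plane("scene",328.3,232.8,.125))
print("plate",plane("top",343.1,243.8,.01),plane("scene",326.5,269.2,.01))
print("rodtop",tri("scene",(253.6,165.6),"top",(231.1,247.8)),plane("top",231.1,247.8,.131),plane("scene",253.6,165.6,.131))
print("block",plane("top",239.3,253.9,.04))
from scipy.spatial.transform import Rotation as Ro
print(Ro.from_rotvec(r.get_obs()["orientation"]).as_matrix().round(3))
E
```

```text
frit (array([ 0.46409281, -0.2159622 ,  0.02379364]), np.float64(0.0005049648718150213)) [ 0.46430848 -0.21603941  0.024     ] [ 0.4637982  -0.21592561  0.024     ]
rim (array([ 0.55951113, -0.02149212,  0.13015347]), np.float64(0.0012342159015871167)) [ 0.55972205 -0.02131704  0.125     ] [ 0.56261116 -0.01833361  0.125     ]
plate [ 0.56251495 -0.02147125  0.01      ] [ 0.56216495 -0.01861043  0.01      ]
rodtop (array([0.53436465, 0.20922829, 0.1277815 ]), np.float64(0.0007431684384283571)) [0.53430431 0.20848514 0.131     ] [0.53257851 0.2060838  0.131     ]
block [0.53260023 0.20713699 0.04      ]
[[-0.972  0.234 -0.   ]
 [ 0.234  0.972 -0.002]
 [-0.    -0.002 -1.   ]]
```

The plug at scene (345,372) / top (431,288) fits the frit: white, boss on top, black O-ring, on the far side of the column from the block. The rod is the black-handled one in the grey block at scene (258,190). The blue rods and the orange block at (247,253) are look-alikes, so I leave them alone. Next I square the tool with the world axes (x_t=-X, y_t=+Y) and travel around.

Emit:
{"fn": "step_arm", "kwargs": {
  "moves": [
    {"rz":-6.75,"gripper":0},
    {"rz":-6.75},
    {"dx":-23.7,"dy":-39.3},
    {"dx":-23.7,"dy":-39.3},
    {"dx":-23.7,"dy":-39.3},
    {"dx":-23.7,"dy":-39.3},
    {"dx":-23.7,"dy":-39.3},
    {"dx":-23.7,"dy":-39.3},
    {"dx":-18.75,"dy":-40},
    {"dx":-18.75,"dy":-40},
    {"dx":-18.75,"dy":-40},
    {"dx":-18.75,"dy":-40},
    {"dx":-18.75,"dy":-40},
    {"dx":-18.75,"dy":-40},
    {"dx":-18.75,"dy":-40},
    {"dx":-18.75,"dy":-40}
  ],
  "grip_force": 30
}}

```text
invalid input at $.moves[0]: expected keys rx, ry, rz, dx, dy, dz, gripper
```

Emit:
{"fn": "step_arm", "kwargs": {
  "moves": [
    {"rx":0,"ry":0,"rz":-6.75,"dx":0,"dy":0,"dz":0,"gripper":0},
    {"rx":0,"ry":0,"rz":-6.75,"dx":0,"dy":0,"dz":0,"gripper":0},
    {"rx":0,"ry":0,"rz":0,"dx":-23.7,"dy":-39.3,"dz":0,"gripper":0},
    {"rx":0,"ry":0,"rz":0,"dx":-23.7,"dy":-39.3,"dz":0,"gripper":0},
    {"rx":0,"ry":0,"rz":0,"dx":-23.7,"dy":-39.3,"dz":0,"gripper":0},
    {"rx":0,"ry":0,"rz":0,"dx":-23.7,"dy":-39.3,"dz":0,"gripper":0},
    {"rx":0,"ry":0,"rz":0,"dx":-23.7,"dy":-39.3,"dz":0,"gripper":0},
    {"rx":0,"ry":0,"rz":0,"dx":-23.7,"dy":-39.3,"dz":0,"gripper":0},
    {"rx":0,"ry":0,"rz":0,"dx":-19,"dy":-40,"dz":0,"gripper":0},
    {"rx":0,"ry":0,"rz":0,"dx":-19,"dy":-40,"dz":0,"gripper":0},
    {"rx":0,"ry":0,"rz":0,"dx":-19,"dy":-40,"dz":0,"gripper":0},
    {"rx":0,"ry":0,"rz":0,"dx":-19,"dy":-40,"dz":0,"gripper":0},
    {"rx":0,"ry":0,"rz":0,"dx":-19,"dy":-40,"dz":0,"gripper":0},
    {"rx":0,"ry":0,"rz":0,"dx":-19,"dy":-40,"dz":0,"gripper":0},
    {"rx":0,"ry":0,"rz":0,"dx":-19,"dy":-40,"dz":0,"gripper":0},
    {"rx":0,"ry":0,"rz":0,"dx":-19,"dy":-40,"dz":0,"gripper":0}
  ],
  "grip_force": 30
}}

```text
clock: 2.1
tcp_pos: [0.452, 0.0991, 0.2532]
orientation: [0.0, -3.141, -0.0]
contact_force: [1.0, -0.0, -0.6]
grip_width: 0.0426
gripper_force: 0.0
```

Emit:
{"fn": "step_arm", "kwargs": {
  "moves": [
    {"rx":0,"ry":0,"rz":0,"dx":-1.5,"dy":-39.4,"dz":0,"gripper":0},
    {"rx":0,"ry":0,"rz":0,"dx":-1.5,"dy":-39.4,"dz":0,"gripper":0},
    {"rx":0,"ry":0,"rz":0,"dx":-1.5,"dy":-39.4,"dz":0,"gripper":0},
    {"rx":0,"ry":0,"rz":0,"dx":-1.5,"dy":-39.4,"dz":0,"gripper":0},
    {"rx":0,"ry":0,"rz":0,"dx":-1.5,"dy":-39.4,"dz":0,"gripper":0},
    {"rx":0,"ry":0,"rz":0,"dx":-1.5,"dy":-39.4,"dz":0,"gripper":0},
    {"rx":0,"ry":0,"rz":0,"dx":-1.5,"dy":-39.4,"dz":0,"gripper":0},
    {"rx":0,"ry":0,"rz":0,"dx":-1.5,"dy":-39.4,"dz":0,"gripper":0},
    {"rx":0,"ry":0,"rz":0,"dx":0,"dy":0,"dz":45,"gripper":0},
    {"rx":0,"ry":0,"rz":0,"dx":0,"dy":0,"dz":45,"gripper":0},
    {"rx":0,"ry":0,"rz":0,"dx":0,"dy":0,"dz":45,"gripper":0},
    {"rx":0,"ry":0,"rz":0,"dx":0,"dy":0,"dz":45,"gripper":0},
    {"rx":0,"ry":0,"rz":0,"dx":0,"dy":0,"dz":0,"gripper":0}
  ]
}}

```text
clock: 3.72
tcp_pos: [0.4611, -0.2139, 0.0707]
orientation: [-0.001, -3.135, -0.003]
contact_force: [0.8, 0.0, 0.5]
grip_width: 0.0427
gripper_force: 0.0
```

```bash
python3 - <<'E'
from h import *
s=r.grab_frame("scene");t=r.grab_frame("top")
def c(im,u,v,w=32): return cv2.resize(im[v-w:v+w,u-w:u+w],(390,390),interpolation=cv2.INTER_CUBIC)
cv2.imwrite("pics/a.png",np.hstack([c(s,345,366,30),c(t,430,288,40)]))
print(r.get_obs()["tcp_pos"])
E
```

```text
[ 0.46391238 -0.21509235  0.07403018]
```

View pics/a.png

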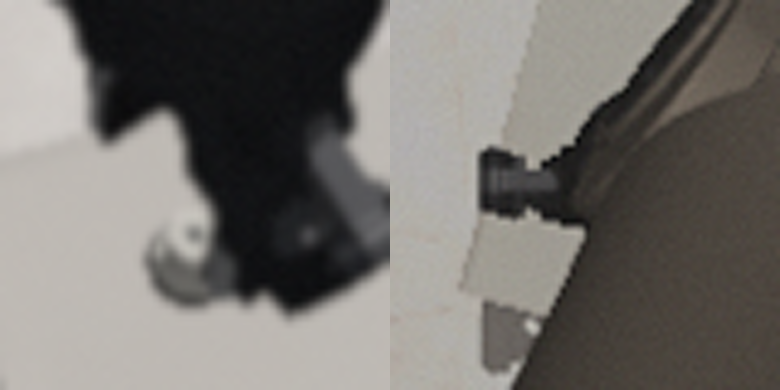

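The scene crop shows the frit unmoved at (344.7,371.8) with the fingers straddling it; the arm blocks the top view. I descend and grip.

Emit:
{"fn": "step_arm", "kwargs": {
  "moves": [
    {"rx":0,"ry":0,"rz":0,"dx":0,"dy":0,"dz":19,"gripper":0},
    {"rx":0,"ry":0,"rz":0,"dx":0,"dy":0,"dz":18,"gripper":0},
    {"rx":0,"ry":0,"rz":0,"dx":0,"dy":0,"dz":0,"gripper":0},
    {"rx":0,"ry":0,"rz":0,"dx":0,"dy":0,"dz":0,"gripper":-1},
    {"rx":0,"ry":0,"rz":0,"dx":0,"dy":0,"dz":0,"gripper":-1},
    {"rx":0,"ry":0,"rz":0,"dx":0,"dy":0,"dz":0,"gripper":-1},
    {"rx":0,"ry":0,"rz":0,"dx":0,"dy":0,"dz":0,"gripper":-1},
    {"rx":0,"ry":0,"rz":0,"dx":0,"dy":0,"dz":0,"gripper":-1}
  ],
  "grip_force": 25
}}

```text
clock: 4.82
tcp_pos: [0.4642, -0.215, 0.037]
orientation: [0.001, 3.14, -0.0]
contact_force: [-0.5, 0.4, 6.6]
grip_width: 0.0123
gripper_force: 24.6
```

Emit:
{"fn": "step_arm", "kwargs": {
  "moves": [
    {"rx":0,"ry":0,"rz":0,"dx":0,"dy":0,"dz":0,"gripper":-1},
    {"rx":0,"ry":0,"rz":0,"dx":0,"dy":0,"dz":-2,"gripper":-1},
    {"rx":0,"ry":0,"rz":0,"dx":0,"dy":0,"dz":-20,"gripper":-1},
    {"rx":0,"ry":0,"rz":0,"dx":0,"dy":0,"dz":-40,"gripper":-1},
    {"rx":0,"ry":0,"rz":0,"dx":0,"dy":0,"dz":-40,"gripper":-1},
    {"rx":0,"ry":0,"rz":0,"dx":0,"dy":0,"dz":-40,"gripper":-1},
    {"rx":0,"ry":0,"rz":0,"dx":0,"dy":0,"dz":0,"gripper":-1},
    {"rx":0,"ry":0,"rz":0,"dx":0,"dy":0,"dz":0,"gripper":-1}
  ]
}}

```text
clock: 5.82
tcp_pos: [0.4633, -0.2142, 0.1778]
orientation: [0.0, -3.141, -0.001]
contact_force: [-0.3, -0.2, -0.7]
grip_width: 0.0122
gripper_force: 24.4
```

```bash
python3 - <<'E'
from h import *
s=r.grab_frame("scene");o=r.get_obs();p=o["tcp_pos"]
u,v=proj("scene",p+[0,0,-.02])[0].astype(int);w=40;print(u,v,p,proj("scene",p+[0,0,-.012]),proj("scene",p+[0,0,-.036]),o["contact_force"],o["grip_width"])
cv2.imwrite("pics/b.png",cv2.resize(s[v-w:v+w,u-w:u+w],(560,560),interpolation=cv2.INTER_CUBIC))
E
```

```text
348 334 [ 0.46296741 -0.2141998   0.17727614] [[349.26218212 332.39915555]] [[348.21054544 339.88072936]] [ 0.25064123 -0.50296098  0.40041126] 0.01186861161020661
```

View pics/b.png

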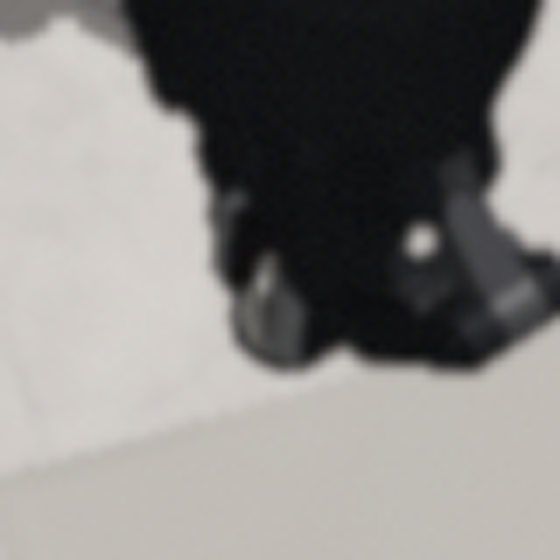

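The crop shows the frit held below the fingers at about (347,341), as predicted. Before insertion I take one finer reading of the column rim.

```bash
python3 - <<'E'
from h import *
s=cv2.imread("pics/scene0.png");t=cv2.imread("pics/top0.png")
def c(im,x,y,w,h,k):
    q=cv2.resize(im[y:y+h,x:x+w],None,fx=k,fy=k,interpolation=cv2.INTER_LINEAR)
    q=cv2.convertScaleAbs(q,alpha=1.3)
    for i in range(0,w,5): cv2.line(q,(i*k,0),(i*k,8),(0,0,255),1);cv2.putText(q,str(x+i),(i*k,18),0,.35,(0,0,255),1)
    for j in range(0,h,5): cv2.line(q,(0,j*k),(8,j*k),(0,0,255),1);cv2.putText(q,str(y+j),(10,j*k+4),0,.35,(0,0,255),1)
    return q
cv2.imwrite("pics/c.png",np.hstack([c(s,310,222,36,52,11),c(t,328,222,36,52,11)]))
E
```

```text
(no output)
```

View pics/c.png

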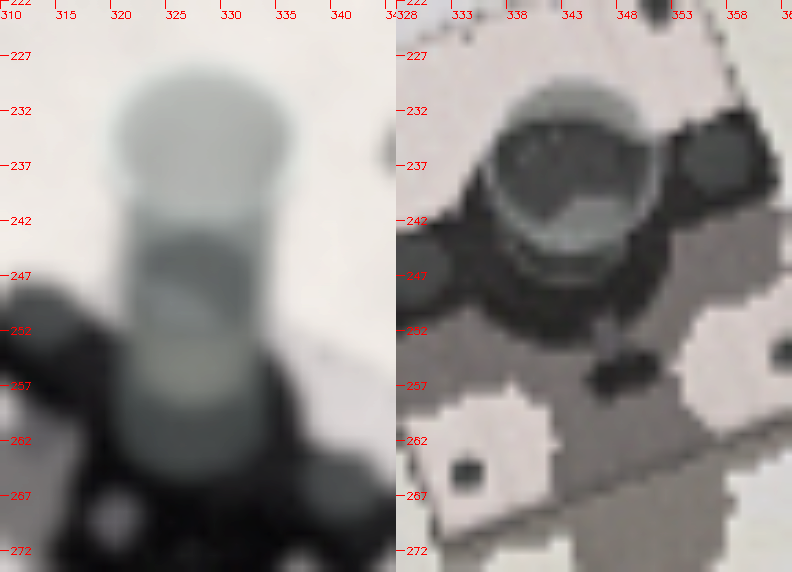

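```bash
python3 - <<'E'
from h import *
print("rim",tri("scene",(327.9,234.0),"top",(343.8,236.4)),plane("top",343.8,236.4,.125),plane("scene",327.9,234.,.125))
u=r.get_obs();print(u["clock"],u["tcp_pos"],u["grip_width"])
E
```

```text
rim (array([ 0.56131094, -0.0203319 ,  0.12471559]), np.float64(0.0015837878344761316)) [ 0.56198727 -0.02067666  0.125     ] [ 0.56041634 -0.02024298  0.125     ]
5.875 [ 0.46296741 -0.2141998   0.17727614] 0.01186861161020661
```

Emit:
{"fn": "step_arm", "kwargs": {
  "moves": [
    {"rx":0,"ry":0,"rz":0,"dx":0,"dy":0,"dz":-20,"gripper":-1},
    {"rx":0,"ry":0,"rz":0,"dx":-19.6,"dy":38.8,"dz":0,"gripper":-1},
    {"rx":0,"ry":0,"rz":0,"dx":-19.6,"dy":38.8,"dz":0,"gripper":-1},
    {"rx":0,"ry":0,"rz":0,"dx":-19.6,"dy":38.8,"dz":0,"gripper":-1},
    {"rx":0,"ry":0,"rz":0,"dx":-19.6,"dy":38.8,"dz":0,"gripper":-1},
    {"rx":0,"ry":0,"rz":0,"dx":-19.6,"dy":38.8,"dz":0,"gripper":-1},
    {"rx":0,"ry":0,"rz":0,"dx":0,"dy":0,"dz":0,"gripper":-1},
    {"rx":0,"ry":0,"rz":0,"dx":0,"dy":0,"dz":0,"gripper":-1},
    {"rx":0,"ry":0,"rz":0,"dx":0,"dy":0,"dz":0,"gripper":-1},
    {"rx":0,"ry":0,"rz":0,"dx":0,"dy":0,"dz":0,"gripper":-1}
  ]
}}

```text
clock: 7.12
tcp_pos: [0.5613, -0.0219, 0.1982]
orientation: [-0.003, -3.141, 0.0]
contact_force: [-0.3, -0.2, -1.2]
grip_width: 0.0122
gripper_force: 24.4
```

```bash
python3 - <<'E'
from h import *
s=r.grab_frame("scene");o=r.get_obs();print(o["tcp_pos"],o["contact_force"],o["grip_width"])
q=s[190:262,292:364]
cv2.imwrite("pics/d.png",cv2.resize(q,(576,576),interpolation=cv2.INTER_CUBIC)); print(proj("scene",o["tcp_pos"]+[0,0,-.036]),proj("scene",o["tcp_pos"]+[0,0,-.012]))
E
```

```text
[ 0.56146694 -0.02165084  0.19830345] [0.23527349 0.01580425 0.07300585] 0.012228573798649467
[[329.47077306 220.80576242]] [[329.91470472 211.62516166]]
```

View pics/d.png

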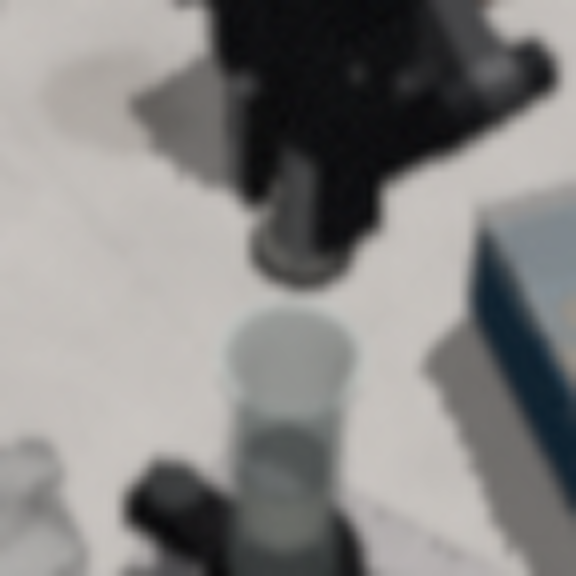

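The frit hangs upright at (329.2,220.5), square above the rim at (328,234). I shift +1.3 mm in y and lower it.

Emit:
{"fn": "step_arm", "kwargs": {
  "moves": [
    {"rx":0,"ry":0,"rz":0,"dx":0,"dy":1.3,"dz":0,"gripper":-1},
    {"rx":0,"ry":0,"rz":0,"dx":0,"dy":0,"dz":10,"gripper":-1},
    {"rx":0,"ry":0,"rz":0,"dx":0,"dy":0,"dz":10,"gripper":-1},
    {"rx":0,"ry":0,"rz":0,"dx":0,"dy":0,"dz":10,"gripper":-1},
    {"rx":0,"ry":0,"rz":0,"dx":0,"dy":0,"dz":5,"gripper":-1},
    {"rx":0,"ry":0,"rz":0,"dx":0,"dy":0,"dz":5,"gripper":-1},
    {"rx":0,"ry":0,"rz":0,"dx":0,"dy":0,"dz":3,"gripper":-1},
    {"rx":0,"ry":0,"rz":0,"dx":0,"dy":0,"dz":0,"gripper":-1},
    {"rx":0,"ry":0,"rz":0,"dx":0,"dy":0,"dz":0,"gripper":-1}
  ]
}}

```text
clock: 8.3
tcp_pos: [0.5619, -0.0195, 0.1555]
orientation: [0.0, 3.141, 0.0]
contact_force: [-0.3, -0.3, -0.3]
grip_width: 0.0123
gripper_force: 24.4
```

Emit:
{"fn": "step_arm", "kwargs": {
  "moves": [
    {"rx":0,"ry":0,"rz":0,"dx":0,"dy":-0.7,"dz":2,"gripper":-1},
    {"rx":0,"ry":0,"rz":0,"dx":0,"dy":0,"dz":2,"gripper":-1},
    {"rx":0,"ry":0,"rz":0,"dx":0,"dy":0,"dz":1,"gripper":-1},
    {"rx":0,"ry":0,"rz":0,"dx":0,"dy":0,"dz":0,"gripper":-1},
    {"rx":0,"ry":0,"rz":0,"dx":0,"dy":0,"dz":0,"gripper":-1}
  ]
}}

```text
clock: 8.93
tcp_pos: [0.5617, -0.0201, 0.1503]
orientation: [-0.0, -3.141, -0.0]
contact_force: [-0.3, 0.8, -0.6]
grip_width: 0.0122
gripper_force: 24.4
```

Emit:
{"fn": "step_arm", "kwargs": {
  "moves": [
    {"rx":0,"ry":0,"rz":0,"dx":0,"dy":0,"dz":1,"gripper":-1},
    {"rx":0,"ry":0,"rz":0,"dx":0,"dy":0,"dz":0,"gripper":-1},
    {"rx":0,"ry":0,"rz":0,"dx":0,"dy":0,"dz":0,"gripper":-0.5},
    {"rx":0,"ry":0,"rz":0,"dx":0,"dy":0,"dz":0,"gripper":-0.3},
    {"rx":0,"ry":0,"rz":0,"dx":0,"dy":0,"dz":0,"gripper":-0.1},
    {"rx":0,"ry":0,"rz":0,"dx":0,"dy":0,"dz":0,"gripper":0},
    {"rx":0,"ry":0,"rz":0,"dx":0,"dy":0,"dz":-10,"gripper":0},
    {"rx":0,"ry":0,"rz":0,"dx":0,"dy":0,"dz":-30,"gripper":0},
    {"rx":0,"ry":0,"rz":0,"dx":0,"dy":0,"dz":-50,"gripper":0},
    {"rx":0,"ry":0,"rz":0,"dx":0,"dy":35,"dz":0,"gripper":0},
    {"rx":0,"ry":0,"rz":0,"dx":0,"dy":35,"dz":0,"gripper":0},
    {"rx":0,"ry":0,"rz":0,"dx":0,"dy":35,"dz":0,"gripper":0}
  ]
}}

```text
clock: 10.42
tcp_pos: [0.5619, 0.0858, 0.2403]
orientation: [0.001, 3.14, 0.001]
contact_force: [0.3, 1.0, -0.1]
grip_width: 0.0425
gripper_force: 0.0
```

```bash
python3 - <<'E'
from h import *
s=r.grab_frame("scene");t=r.grab_frame("top");o=r.get_obs();print(o["tcp_pos"],o["contact_force"],o["grip_width"])
def c(im,x,y,w,k): return cv2.resize(im[y:y+w,x:x+w],(k*w,k*w),interpolation=cv2.INTER_CUBIC)
cv2.imwrite("pics/e.png",np.hstack([c(s,304,216,48,8),c(t,320,212,48,8)]))
f=np.array([.5613,-.0203,.136]);print(proj("scene",f),proj("top",f))
E
```

```text
[0.56169028 0.08997849 0.23980903] [ 0.30934936  0.23127475 -0.91893473] 0.04248093416579505
[[328.50189345 229.94241219]] [[343.72229961 235.92063733]]
```

View pics/e.png

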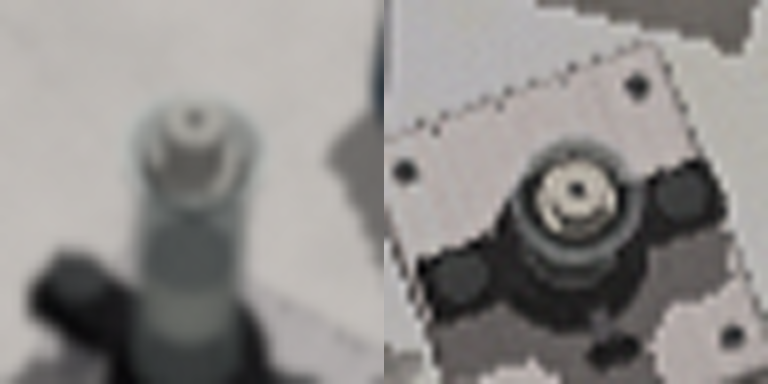

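The frit is seated in the mouth: the boss hole shows at scene (327.7,230.4) and top (343.7,235.1), both within 1 px of the axis. Next is the rod.

Emit:
{"fn": "step_arm", "kwargs": {
  "moves": [
    {"rx":0,"ry":0,"rz":0,"dx":7,"dy":30.8,"dz":0,"gripper":0},
    {"rx":0,"ry":0,"rz":0,"dx":7,"dy":30.8,"dz":0,"gripper":0},
    {"rx":0,"ry":0,"rz":0,"dx":7,"dy":30.8,"dz":0,"gripper":0},
    {"rx":0,"ry":0,"rz":0,"dx":7,"dy":30.8,"dz":0,"gripper":0},
    {"rx":0,"ry":0,"rz":0,"dx":0,"dy":0,"dz":30,"gripper":0},
    {"rx":0,"ry":0,"rz":0,"dx":0,"dy":0,"dz":30,"gripper":0},
    {"rx":0,"ry":0,"rz":0,"dx":0,"dy":0,"dz":0,"gripper":0},
    {"rx":0,"ry":0,"rz":0,"dx":0,"dy":0,"dz":0,"gripper":0},
    {"rx":0,"ry":0,"rz":0,"dx":0,"dy":0,"dz":0,"gripper":0}
  ]
}}

```text
clock: 11.65
tcp_pos: [0.5348, 0.2081, 0.1808]
orientation: [0.001, 3.139, 0.002]
contact_force: [-0.4, -0.5, -0.5]
grip_width: 0.0427
gripper_force: 0.0
```

```bash
python3 - <<'E'
from h import *
s=r.grab_frame("scene");o=r.get_obs();print(o["clock"],o["tcp_pos"],o["contact_force"],o["grip_width"])
def c(im,x,y,w,k): return cv2.resize(im[y:y+w,x:x+w],(k*w,k*w),interpolation=cv2.INTER_CUBIC)
cv2.imwrite("pics/f.png",c(s,218,140,72,8))
E
```

```text
11.7 [0.53460368 0.20814963 0.18064735] [-0.22853727 -0.79287192 -1.45123332] 0.04265239183014313
```

View pics/f.png

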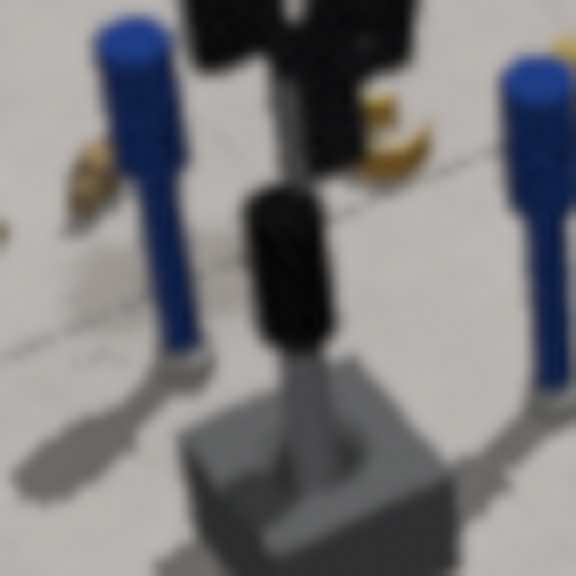

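The fingers straddle the black handle, whose top is at (253,165). I descend and grip.

Emit:
{"fn": "step_arm", "kwargs": {
  "moves": [
    {"rx":0,"ry":0,"rz":0,"dx":0.5,"dy":0,"dz":20,"gripper":0},
    {"rx":0,"ry":0,"rz":0,"dx":0,"dy":0,"dz":20,"gripper":0},
    {"rx":0,"ry":0,"rz":0,"dx":0,"dy":0,"dz":20,"gripper":0},
    {"rx":0,"ry":0,"rz":0,"dx":0,"dy":0,"dz":9,"gripper":0},
    {"rx":0,"ry":0,"rz":0,"dx":0,"dy":0,"dz":0,"gripper":0},
    {"rx":0,"ry":0,"rz":0,"dx":0,"dy":0,"dz":0,"gripper":-1},
    {"rx":0,"ry":0,"rz":0,"dx":0,"dy":0,"dz":0,"gripper":-1},
    {"rx":0,"ry":0,"rz":0,"dx":0,"dy":0,"dz":0,"gripper":-1},
    {"rx":0,"ry":0,"rz":0,"dx":0,"dy":0,"dz":0,"gripper":-1},
    {"rx":0,"ry":0,"rz":0,"dx":0,"dy":0,"dz":0,"gripper":-1}
  ],
  "grip_force": 80
}}

```text
clock: 12.95
tcp_pos: [0.5341, 0.2085, 0.1113]
orientation: [0.0, 3.14, 0.002]
contact_force: [-0.3, 0.4, 6.3]
grip_width: 0.0205
gripper_force: 77.9
```

Emit:
{"fn": "step_arm", "kwargs": {
  "moves": [
    {"rx":0,"ry":0,"rz":0,"dx":0,"dy":0,"dz":-5,"gripper":-1},
    {"rx":0,"ry":0,"rz":0,"dx":0,"dy":0,"dz":-15,"gripper":-1},
    {"rx":0,"ry":0,"rz":0,"dx":0,"dy":0,"dz":-20,"gripper":-1},
    {"rx":0,"ry":0,"rz":0,"dx":0,"dy":0,"dz":-30,"gripper":-1},
    {"rx":0,"ry":0,"rz":0,"dx":0,"dy":0,"dz":-40,"gripper":-1},
    {"rx":0,"ry":0,"rz":0,"dx":0,"dy":0,"dz":-40,"gripper":-1},
    {"rx":0,"ry":0,"rz":0,"dx":-6.8,"dy":-38,"dz":0,"gripper":-1},
    {"rx":0,"ry":0,"rz":0,"dx":-6.8,"dy":-38,"dz":0,"gripper":-1},
    {"rx":0,"ry":0,"rz":0,"dx":-6.8,"dy":-38,"dz":0,"gripper":-1},
    {"rx":0,"ry":0,"rz":0,"dx":-6.8,"dy":-38,"dz":0,"gripper":-1},
    {"rx":0,"ry":0,"rz":0,"dx":0,"dy":-38,"dz":0,"gripper":-1},
    {"rx":0,"ry":0,"rz":0,"dx":0,"dy":-38,"dz":0,"gripper":-1},
    {"rx":0,"ry":0,"rz":0,"dx":0,"dy":0,"dz":0,"gripper":-1},
    {"rx":0,"ry":0,"rz":0,"dx":0,"dy":0,"dz":0,"gripper":-1},
    {"rx":0,"ry":0,"rz":0,"dx":0,"dy":0,"dz":0,"gripper":-1},
    {"rx":0,"ry":0,"rz":0,"dx":0,"dy":0,"dz":0,"gripper":-1}
  ]
}}

```text
clock: 14.95
tcp_pos: [0.5605, -0.0189, 0.2603]
orientation: [0.002, -3.141, -0.0]
contact_force: [0.0, -0.3, -1.0]
grip_width: 0.0203
gripper_force: 78.2
```

```bash
python3 - <<'E'
from h import *
s=r.grab_frame("scene");o=r.get_obs();p=o["tcp_pos"];print(o["clock"],p,o["contact_force"],o["grip_width"])
k=6;q=cv2.resize(s[160:256,280:380],None,fx=k,fy=k,interpolation=cv2.INTER_CUBIC)
cv2.imwrite("pics/g.png",q)
for d in(-.1055,-.0965,-.04): print(d,((proj("scene",p+[0,0,d])[0]-[280,160]+.45)*k).round())
print(((proj("scene",[.5613,-.0203,.136])[0]-[280,160]+.45)*k).round())
E
```

```text
15.0 [ 0.56047041 -0.01907225  0.26028963] [ 0.31683507 -0.68031362 -0.66082612] 0.020525049393768792
-0.1055 [291. 380.]
-0.0965 [292. 360.]
-0.04 [298. 226.]
[294. 422.]
```

View pics/g.png

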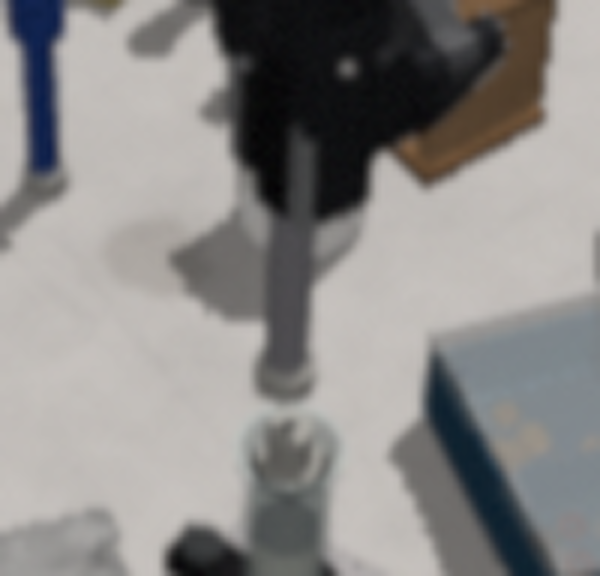

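The rod hangs upright with its foot at crop (285,376), and the rim centre is at (290,~455). The foot should move about 2 mm toward image-right (X+1.6, Y-1.1). I correct that and lower the rod onto the frit.

Emit:
{"fn": "step_arm", "kwargs": {
  "moves": [
    {"rx":0,"ry":0,"rz":0,"dx":-1.6,"dy":-1.1,"dz":0,"gripper":-1},
    {"rx":0,"ry":0,"rz":0,"dx":0,"dy":0,"dz":7,"gripper":-1},
    {"rx":0,"ry":0,"rz":0,"dx":0,"dy":0,"dz":6,"gripper":-1},
    {"rx":0,"ry":0,"rz":0,"dx":0,"dy":0,"dz":2,"gripper":-1},
    {"rx":0,"ry":0,"rz":0,"dx":0,"dy":0,"dz":1,"gripper":-1},
    {"rx":0,"ry":0,"rz":0,"dx":0,"dy":0,"dz":0,"gripper":-1},
    {"rx":0,"ry":0,"rz":0,"dx":0,"dy":0,"dz":0,"gripper":-1}
  ]
}}

```text
clock: 15.88
tcp_pos: [0.5622, -0.0211, 0.2445]
orientation: [0.0, 3.141, 0.0]
contact_force: [-0.5, -0.9, -1.3]
grip_width: 0.0203
gripper_force: 78.2
```

Emit:
{"fn": "step_arm", "kwargs": {
  "moves": [
    {"rx":0,"ry":0,"rz":0,"dx":0,"dy":0,"dz":1,"gripper":-1},
    {"rx":0,"ry":0,"rz":0,"dx":0,"dy":0,"dz":1,"gripper":-1},
    {"rx":0,"ry":0,"rz":0,"dx":0,"dy":0,"dz":1,"gripper":-1},
    {"rx":0,"ry":0,"rz":0,"dx":0,"dy":0,"dz":1,"gripper":-1},
    {"rx":0,"ry":0,"rz":0,"dx":0,"dy":0,"dz":1,"gripper":-1},
    {"rx":0,"ry":0,"rz":0,"dx":0,"dy":0,"dz":1,"gripper":-1}
  ]
}}

```text
clock: 16.62
tcp_pos: [0.5623, -0.0211, 0.2385]
orientation: [0.0, 3.141, 0.0]
contact_force: [-0.4, 0.1, 2.1]
grip_width: 0.0204
gripper_force: 78.3
```

Emit:
{"fn": "step_arm", "kwargs": {
  "moves": [
    {"rx":0,"ry":0,"rz":0,"dx":0,"dy":0,"dz":1,"gripper":-1},
    {"rx":0,"ry":0,"rz":0,"dx":0,"dy":0,"dz":1,"gripper":-1},
    {"rx":0,"ry":0,"rz":0,"dx":0,"dy":0,"dz":1,"gripper":-1},
    {"rx":0,"ry":0,"rz":0,"dx":0,"dy":0,"dz":1,"gripper":-1},
    {"rx":0,"ry":0,"rz":0,"dx":0,"dy":0,"dz":1,"gripper":-1},
    {"rx":0,"ry":0,"rz":0,"dx":0,"dy":0,"dz":1,"gripper":-1}
  ]
}}

```text
clock: 17.38
tcp_pos: [0.562, -0.0211, 0.2322]
orientation: [-0.0, -3.142, -0.0]
contact_force: [-0.0, -0.6, 1.2]
grip_width: 0.0203
gripper_force: 78.2
```

```bash
python3 -c "
from bench import r
o=r.get_obs();print(o['tcp_pos'],o['contact_force'],o['moment'])"
```

```text
[ 0.56204857 -0.02106011  0.23221709] [-0.04503032 -0.6399424   1.15447683] [-0.17093974 -0.14254653  0.00207609]
```

Emit:
{"fn": "step_arm", "kwargs": {
  "moves": [
    {"rx":0,"ry":0,"rz":0,"dx":0,"dy":0,"dz":1,"gripper":-1},
    {"rx":0,"ry":0,"rz":0,"dx":0,"dy":0,"dz":1,"gripper":-1},
    {"rx":0,"ry":0,"rz":0,"dx":0,"dy":0,"dz":1,"gripper":-1},
    {"rx":0,"ry":0,"rz":0,"dx":0,"dy":0,"dz":1,"gripper":-1},
    {"rx":0,"ry":0,"rz":0,"dx":0,"dy":0,"dz":1,"gripper":-1},
    {"rx":0,"ry":0,"rz":0,"dx":0,"dy":0,"dz":1,"gripper":-1},
    {"rx":0,"ry":0,"rz":0,"dx":0,"dy":0,"dz":1,"gripper":-1},
    {"rx":0,"ry":0,"rz":0,"dx":0,"dy":0,"dz":1,"gripper":-1}
  ]
}}

```text
clock: 18.38
tcp_pos: [0.5621, -0.0211, 0.2242]
orientation: [0.0, 3.142, 0.0]
contact_force: [0.5, -0.8, 1.8]
grip_width: 0.0206
gripper_force: 78.2
```

Emit:
{"fn": "step_arm", "kwargs": {
  "moves": [
    {"rx":0,"ry":0,"rz":0,"dx":0,"dy":0,"dz":1,"gripper":-1},
    {"rx":0,"ry":0,"rz":0,"dx":0,"dy":0,"dz":1,"gripper":-1},
    {"rx":0,"ry":0,"rz":0,"dx":0,"dy":0,"dz":1,"gripper":-1},
    {"rx":0,"ry":0,"rz":0,"dx":0,"dy":0,"dz":1,"gripper":-1},
    {"rx":0,"ry":0,"rz":0,"dx":0,"dy":0,"dz":1,"gripper":-1},
    {"rx":0,"ry":0,"rz":0,"dx":0,"dy":0,"dz":1,"gripper":-1},
    {"rx":0,"ry":0,"rz":0,"dx":0,"dy":0,"dz":1,"gripper":-1},
    {"rx":0,"ry":0,"rz":0,"dx":0,"dy":0,"dz":1,"gripper":-1}
  ]
}}

```text
clock: 19.38
tcp_pos: [0.562, -0.021, 0.2162]
orientation: [-0.0, -3.142, -0.0]
contact_force: [0.2, -0.3, 0.0]
grip_width: 0.0202
gripper_force: 78.2
```

Emit:
{"fn": "step_arm", "kwargs": {
  "moves": [
    {"rx":0,"ry":0,"rz":0,"dx":0,"dy":0,"dz":1,"gripper":-1},
    {"rx":0,"ry":0,"rz":0,"dx":0,"dy":0,"dz":1,"gripper":-1},
    {"rx":0,"ry":0,"rz":0,"dx":0,"dy":0,"dz":1,"gripper":-1},
    {"rx":0,"ry":0,"rz":0,"dx":0,"dy":0,"dz":1,"gripper":-1},
    {"rx":0,"ry":0,"rz":0,"dx":0,"dy":0,"dz":1,"gripper":-1},
    {"rx":0,"ry":0,"rz":0,"dx":0,"dy":0,"dz":1,"gripper":-1},
    {"rx":0,"ry":0,"rz":0,"dx":0,"dy":0,"dz":1,"gripper":-1},
    {"rx":0,"ry":0,"rz":0,"dx":0,"dy":0,"dz":1,"gripper":-1}
  ]
}}

```text
clock: 20.38
tcp_pos: [0.5622, -0.021, 0.2083]
orientation: [0.0, 3.141, 0.0]
contact_force: [0.2, -0.4, 4.8]
grip_width: 0.0204
gripper_force: 78.3
```

Emit:
{"fn": "step_arm", "kwargs": {
  "moves": [
    {"rx":0,"ry":0,"rz":0,"dx":0,"dy":0,"dz":1,"gripper":-1},
    {"rx":0,"ry":0,"rz":0,"dx":0,"dy":0,"dz":1,"gripper":-1},
    {"rx":0,"ry":0,"rz":0,"dx":0,"dy":0,"dz":1,"gripper":-1},
    {"rx":0,"ry":0,"rz":0,"dx":0,"dy":0,"dz":1,"gripper":-1}
  ]
}}

```text
clock: 20.88
tcp_pos: [0.5621, -0.021, 0.2042]
orientation: [0.0, 3.142, 0.0]
contact_force: [1.0, 1.0, 5.0]
grip_width: 0.02
gripper_force: 78.3
```

Emit:
{"fn": "step_arm", "kwargs": {
  "moves": [
    {"rx":0,"ry":0,"rz":0,"dx":0,"dy":0,"dz":0.8,"gripper":-1},
    {"rx":0,"ry":0,"rz":0,"dx":0,"dy":0,"dz":0.8,"gripper":-1}
  ]
}}

```text
clock: 21.12
tcp_pos: [0.5621, -0.021, 0.2026]
orientation: [0.0, 3.142, 0.0]
contact_force: [1.4, -0.9, 5.9]
grip_width: 0.0203
gripper_force: 78.3
```

Emit:
{"fn": "step_arm", "kwargs": {
  "moves": [
    {"rx":0,"ry":0,"rz":0,"dx":0,"dy":0,"dz":0.4,"gripper":-1},
    {"rx":0,"ry":0,"rz":0,"dx":0,"dy":0,"dz":0,"gripper":-1}
  ]
}}

```text
clock: 21.38
tcp_pos: [0.562, -0.021, 0.2022]
orientation: [-0.0, -3.141, 0.0]
contact_force: [1.7, -0.9, 4.5]
grip_width: 0.0203
gripper_force: 78.3
```

Emit:
{"fn": "step_arm", "kwargs": {
  "moves": [
    {"rx":0,"ry":0,"rz":0,"dx":0,"dy":0,"dz":0.8,"gripper":-1},
    {"rx":0,"ry":0,"rz":0,"dx":0,"dy":0,"dz":0.7,"gripper":-1}
  ]
}}

```text
clock: 21.62
tcp_pos: [0.5621, -0.021, 0.2008]
orientation: [0.0, 3.142, 0.0]
contact_force: [0.7, -0.0, 4.8]
grip_width: 0.0202
gripper_force: 78.3
```

Emit:
{"fn": "step_arm", "kwargs": {
  "moves": [
    {"rx":0,"ry":0,"rz":0,"dx":0,"dy":0,"dz":0.8,"gripper":-1},
    {"rx":0,"ry":0,"rz":0,"dx":0,"dy":0,"dz":0.7,"gripper":-1}
  ]
}}

```text
clock: 21.88
tcp_pos: [0.5621, -0.021, 0.1993]
orientation: [0.0, 3.142, 0.0]
contact_force: [0.4, -0.6, 4.6]
grip_width: 0.0205
gripper_force: 78.3
```

Emit:
{"fn": "step_arm", "kwargs": {
  "moves": [
    {"rx":0,"ry":0,"rz":0,"dx":0,"dy":0,"dz":0.8,"gripper":-1},
    {"rx":0,"ry":0,"rz":0,"dx":0,"dy":0,"dz":0.7,"gripper":-1}
  ]
}}

```text
clock: 22.12
tcp_pos: [0.5621, -0.021, 0.1978]
orientation: [0.0, 3.142, 0.0]
contact_force: [0.4, 0.2, 4.9]
grip_width: 0.0207
gripper_force: 78.3
```

Emit:
{"fn": "step_arm", "kwargs": {
  "moves": [
    {"rx":0,"ry":0,"rz":0,"dx":0,"dy":0,"dz":0.8,"gripper":-1},
    {"rx":0,"ry":0,"rz":0,"dx":0,"dy":0,"dz":0.7,"gripper":-1}
  ]
}}

```text
clock: 22.38
tcp_pos: [0.5625, -0.0211, 0.197]
orientation: [0.0, 3.141, 0.0]
contact_force: [-1.4, 0.0, 12.8]
grip_width: 0.0201
gripper_force: 78.7
```

Emit:
{"fn": "step_arm", "kwargs": {
  "moves": [
    {"rx":0,"ry":0,"rz":0,"dx":0,"dy":0,"dz":0.1,"gripper":-1},
    {"rx":0,"ry":0,"rz":0,"dx":0,"dy":0,"dz":0,"gripper":-1},
    {"rx":0,"ry":0,"rz":0,"dx":0,"dy":0,"dz":0,"gripper":-1}
  ]
}}

```text
clock: 22.75
tcp_pos: [0.5625, -0.0211, 0.1971]
orientation: [0.0, 3.141, 0.001]
contact_force: [-0.8, 0.4, 10.8]
grip_width: 0.0205
gripper_force: 78.7
```

Emit:
{"fn": "step_arm", "kwargs": {
  "moves": [
    {"rx":0,"ry":0,"rz":0,"dx":0,"dy":0,"dz":0.4,"gripper":-1},
    {"rx":0,"ry":0,"rz":0,"dx":0,"dy":0,"dz":0,"gripper":-1},
    {"rx":0,"ry":0,"rz":0,"dx":0,"dy":0,"dz":0,"gripper":-1},
    {"rx":0,"ry":0,"rz":0,"dx":0,"dy":0,"dz":0,"gripper":-1}
  ]
}}

```text
clock: 23.25
tcp_pos: [0.5626, -0.0211, 0.197]
orientation: [0.0, 3.14, 0.001]
contact_force: [-1.2, -0.0, 14.1]
grip_width: 0.0207
gripper_force: 78.9
```

Emit:
{"fn": "step_arm", "kwargs": {
  "moves": [
    {"rx":0,"ry":0,"rz":0,"dx":0,"dy":0,"dz":0.2,"gripper":-1},
    {"rx":0,"ry":0,"rz":0,"dx":0,"dy":0,"dz":0,"gripper":-1},
    {"rx":0,"ry":0,"rz":0,"dx":0,"dy":0,"dz":0,"gripper":-1},
    {"rx":0,"ry":0,"rz":0,"dx":0,"dy":0,"dz":0,"gripper":-1},
    {"rx":0,"ry":0,"rz":0,"dx":0,"dy":0,"dz":0,"gripper":-1}
  ]
}}

```text
clock: 23.88
tcp_pos: [0.5627, -0.0211, 0.197]
orientation: [0.001, 3.14, 0.001]
contact_force: [-1.9, -0.8, 15.1]
grip_width: 0.0202
gripper_force: 78.9
```

The stop holds at about 16 N. I withdraw the rod and carry it back above the block.

Emit:
{"fn": "step_arm", "kwargs": {
  "moves": [
    {"rx":0,"ry":0,"rz":0,"dx":0,"dy":0,"dz":-2,"gripper":-1},
    {"rx":0,"ry":0,"rz":0,"dx":0,"dy":0,"dz":-8,"gripper":-1},
    {"rx":0,"ry":0,"rz":0,"dx":0,"dy":0,"dz":-15,"gripper":-1},
    {"rx":0,"ry":0,"rz":0,"dx":0,"dy":0,"dz":-25,"gripper":-1},
    {"rx":0,"ry":0,"rz":0,"dx":0,"dy":0,"dz":-25,"gripper":-1},
    {"rx":0,"ry":0,"rz":0,"dx":0,"dy":38,"dz":0,"gripper":-1},
    {"rx":0,"ry":0,"rz":0,"dx":0,"dy":38,"dz":0,"gripper":-1},
    {"rx":0,"ry":0,"rz":0,"dx":7,"dy":38,"dz":0,"gripper":-1},
    {"rx":0,"ry":0,"rz":0,"dx":7,"dy":38,"dz":0,"gripper":-1},
    {"rx":0,"ry":0,"rz":0,"dx":7,"dy":38,"dz":0,"gripper":-1},
    {"rx":0,"ry":0,"rz":0,"dx":7,"dy":39,"dz":0,"gripper":-1},
    {"rx":0,"ry":0,"rz":0,"dx":0,"dy":0,"dz":0,"gripper":-1},
    {"rx":0,"ry":0,"rz":0,"dx":0,"dy":0,"dz":50,"gripper":-1},
    {"rx":0,"ry":0,"rz":0,"dx":0,"dy":0,"dz":40,"gripper":-1},
    {"rx":0,"ry":0,"rz":0,"dx":0,"dy":0,"dz":0,"gripper":-1},
    {"rx":0,"ry":0,"rz":0,"dx":0,"dy":0,"dz":0,"gripper":-1},
    {"rx":0,"ry":0,"rz":0,"dx":0,"dy":0,"dz":0,"gripper":-1}
  ]
}}

```text
clock: 26.0
tcp_pos: [0.5354, 0.2081, 0.1827]
orientation: [0.001, 3.139, 0.003]
contact_force: [-0.1, -0.3, -1.3]
grip_width: 0.0199
gripper_force: 78.4
```

```bash
python3 - <<'E'
from h import *
s=r.grab_frame("scene");o=r.get_obs();p=o["tcp_pos"];print(o["clock"],p,o["contact_force"],o["grip_width"])
k=6;q=cv2.resize(s[140:220,210:350],None,fx=5,fy=5,interpolation=cv2.INTER_CUBIC);q2=cv2.resize(s[220:270,300:355],None,fx=3,fy=3)
q[-150:,-165:]=q2
cv2.imwrite("pics/i.png",q)
E
```

```text
26.05 [0.53515565 0.20823617 0.18245261] [-1.12307898e-03 -2.58100404e-01 -1.62649411e+00] 0.0201285001614022
```

View pics/i.png

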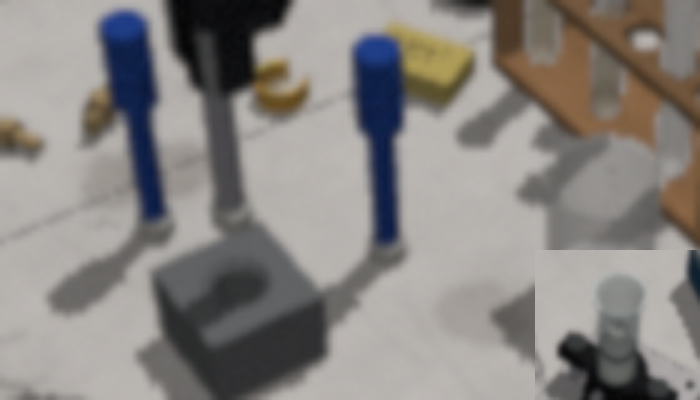

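The rod hangs above the block, with the foot at crop (235,213) and the hole at (238,285). In the inset the frit is deep in the column. I lower the rod with a 1 mm x correction.

Emit:
{"fn": "step_arm", "kwargs": {
  "moves": [
    {"rx":0,"ry":0,"rz":0,"dx":1,"dy":0.2,"dz":15,"gripper":-1},
    {"rx":0,"ry":0,"rz":0,"dx":0,"dy":0,"dz":10,"gripper":-1},
    {"rx":0,"ry":0,"rz":0,"dx":0,"dy":0,"dz":0,"gripper":-1},
    {"rx":0,"ry":0,"rz":0,"dx":0,"dy":0,"dz":5,"gripper":-1},
    {"rx":0,"ry":0,"rz":0,"dx":0,"dy":0,"dz":5,"gripper":-1},
    {"rx":0,"ry":0,"rz":0,"dx":0,"dy":0,"dz":5,"gripper":-1},
    {"rx":0,"ry":0,"rz":0,"dx":0,"dy":0,"dz":3,"gripper":-1},
    {"rx":0,"ry":0,"rz":0,"dx":0,"dy":0,"dz":0,"gripper":-1}
  ]
}}

```text
clock: 27.05
tcp_pos: [0.533, 0.2081, 0.1373]
orientation: [-0.0, -3.141, 0.0]
contact_force: [-0.0, 0.1, -1.4]
grip_width: 0.0202
gripper_force: 78.4
```

Emit:
{"fn": "step_arm", "kwargs": {
  "moves": [
    {"rx":0,"ry":0,"rz":0,"dx":-0.7,"dy":0,"dz":6,"gripper":-1},
    {"rx":0,"ry":0,"rz":0,"dx":0,"dy":0,"dz":6,"gripper":-1},
    {"rx":0,"ry":0,"rz":0,"dx":0,"dy":0,"dz":6,"gripper":-1},
    {"rx":0,"ry":0,"rz":0,"dx":0,"dy":0,"dz":4,"gripper":-1},
    {"rx":0,"ry":0,"rz":0,"dx":0,"dy":0,"dz":2,"gripper":-1},
    {"rx":0,"ry":0,"rz":0,"dx":0,"dy":0,"dz":0,"gripper":-1},
    {"rx":0,"ry":0,"rz":0,"dx":0,"dy":0,"dz":0,"gripper":-1}
  ]
}}

```text
clock: 27.92
tcp_pos: [0.534, 0.2082, 0.1138]
orientation: [0.0, 3.141, 0.0]
contact_force: [0.9, -0.5, -0.7]
grip_width: 0.0204
gripper_force: 78.4
```

Down to 0.1125, then release and retreat straight up.

Emit:
{"fn": "step_arm", "kwargs": {
  "moves": [
    {"rx":0,"ry":0,"rz":0,"dx":0,"dy":0,"dz":1,"gripper":-1},
    {"rx":0,"ry":0,"rz":0,"dx":0,"dy":0,"dz":0,"gripper":-0.4},
    {"rx":0,"ry":0,"rz":0,"dx":0,"dy":0,"dz":0,"gripper":-0.2},
    {"rx":0,"ry":0,"rz":0,"dx":0,"dy":0,"dz":0,"gripper":0},
    {"rx":0,"ry":0,"rz":0,"dx":0,"dy":0,"dz":0,"gripper":0},
    {"rx":0,"ry":0,"rz":0,"dx":0,"dy":0,"dz":-10,"gripper":0},
    {"rx":0,"ry":0,"rz":0,"dx":0,"dy":0,"dz":-30,"gripper":0},
    {"rx":0,"ry":0,"rz":0,"dx":0,"dy":0,"dz":-50,"gripper":0},
    {"rx":0,"ry":0,"rz":0,"dx":0,"dy":0,"dz":-50,"gripper":0},
    {"rx":0,"ry":0,"rz":0,"dx":0,"dy":0,"dz":0,"gripper":0},
    {"rx":0,"ry":0,"rz":0,"dx":0,"dy":0,"dz":0,"gripper":0}
  ]
}}

```text
clock: 29.3
tcp_pos: [0.5335, 0.2082, 0.2527]
orientation: [-0.0, -3.142, -0.001]
contact_force: [-1.4, 0.1, 0.3]
grip_width: 0.0427
gripper_force: 0.0
```

```bash
python3 - <<'E'
from h import *
s=r.grab_frame("scene");o=r.get_obs();p=o["tcp_pos"];print(o["clock"],p,o["contact_force"],o["grip_width"])
a=cv2.resize(s[140:220,220:300],(400,400),interpolation=cv2.INTER_CUBIC);b=cv2.resize(s[222:278,300:356],(400,400),interpolation=cv2.INTER_CUBIC)
m=((cv2.cvtColor(s,cv2.COLOR_BGR2GRAY)<35)[150:200,240:270]).astype(np.uint8);print(cv2.connectedComponentsWithStats(m)[2:])
g=s[222:278,320:337].mean((1,2)).round().astype(int);print(g.tolist())
g0=cv2.imread("pics/scene0.png")[222:278,320:337].mean((1,2)).round().astype(int);print(g0.tolist())
E
```

```text
29.35 [0.53308509 0.20797856 0.25186927] [-0.76294244  0.22049246 -0.61160718] 0.042645589019782784
(array([[   0,    0,   30,   50, 1340],
       [  10,   14,    9,   20,  147],
       [   0,   23,    2,   10,   13]], dtype=int32), array([[14.70597015, 24.57313433],
       [13.88435374, 23.5170068 ],
       [ 0.23076923, 28.07692308]]))
[178, 179, 179, 179, 179, 177, 171, 160, 152, 147, 143, 139, 138, 138, 138, 140, 142, 142, 141, 135, 126, 120, 117, 117, 119, 120, 115, 109, 104, 100, 95, 88, 80, 71, 66, 67, 71, 74, 73, 71, 66, 56, 41, 27, 20, 21, 21, 19, 17, 15, 15, 17, 22, 26, 36, 53]
[178, 178, 178, 178, 178, 176, 170, 160, 152, 146, 142, 139, 137, 137, 138, 140, 141, 142, 140, 135, 125, 115, 107, 103, 101, 103, 105, 106, 106, 103, 99, 94, 89, 84, 78, 70, 61, 52, 49, 47, 44, 40, 33, 24, 19, 20, 21, 19, 16, 15, 16, 17, 21, 27, 36, 53]
```

The limit was 10 views and I have viewed 11, so I check the rod numerically instead.

```bash
python3 - <<'E'
from h import *
def m(s): return cv2.connectedComponentsWithStats((cv2.cvtColor(s,cv2.COLOR_BGR2GRAY)<45)[150:200,240:270].astype(np.uint8))[2:]
print(m(cv2.imread("pics/scene0.png")),m(r.grab_frame("scene")))
E
```

```text
(array([[   0,    0,   30,   50, 1326],
       [   9,   14,   10,   20,  156],
       [   0,   21,    2,   12,   18]], dtype=int32), array([[14.77978884, 24.61236802],
       [13.75641026, 23.19871795],
       [ 0.33333333, 27.5       ]])) (array([[   0,    0,   30,   50, 1324],
       [   9,   14,   10,   20,  159],
       [   0,   22,    2,   11,   17]], dtype=int32), array([[14.75226586, 24.58383686],
       [13.91194969, 23.44025157],
       [ 0.35294118, 27.88235294]]))
```

The handle blob is within 0.3 px of where it started, so the rod is standing in its hole. Handing in.

```bash
python3 -c "
from bench import r
print(r.hand_in())"
```

```text
the job is handed in; nothing more can be done
None
```

I set the frit in the mouth, pushed it and the bed home against a firm stop (about 16 N at the end), and stood the rod back in its block. I handed the job in at about 29 s with no verdict returned; I also viewed 11 pictures, one over the limit of 10.

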